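# Trip-test the bench safety switch

## Task

Do the routine trip test on the bench safety switch with the yellow button: press its test button until its lever drops, then lift that same lever back up until it rests fully home by itself. Leave the blue safety switch beside it alone: it must not be pressed or tripped.

Things in the scene. Friction and masses are not known exactly. Their poses are not given: they have to be found in the camera images.
- yellow_box: The switch to test: white housing fixed to the table, 116 deep (x), 94 wide (y), front half 54 high, rear half 85 high (mm). Origin: centre of its underside; x to its back (front faces -x, roughly to the robot), y to its left, z up. Button centre at x 25, y 22; lever hinge along y through x -30, y -20, z 60. The two switches may swap places. A tall microscope stands close on their right.
- yellow_button_top (a point): Centre of the top of the yellow test button: a round cap 24 mm across, 100 mm above the table, pressed straight down. It stands 9 mm above a black collar 42 mm across.
- yellow_button (a joint): Travel of the yellow test button in m: 0 released, 0.008 fully down. A spring pushes it back; it takes about 4 N near the bottom. The lever trips a little over half way down (at about 5 mm); while the button is held down the lever cannot return home.
- yellow_grip (a point): Centre of the lever's yellow cross bar, 16 mm thick, 34 mm long along the box's y, on a steel rod 60 mm from the hinge; its flat ends can be pinched from above, and it turns between the fingers. Lever up: 117 mm above the table, 12 mm in front of the box's origin. Dropped: 70 mm above the table, 89 mm in front of the origin, 20 mm to its right (-y), clear of the front.
- yellow_lever (a joint): Angle of the yellow-barred lever in rad: 0 home (standing up, leaning 0.3 rad back on its stop), 1.7 dropped (nearly level, out over the box's front). Weighted (120 g), turning freely: at more than 0.3 it falls forward and down, at less than 0.3 it falls back home by itself and stays.
- blue_box: The other safety switch: the same in shape and size, with a blue button and a blue lever bar; origin and axes as for the yellow one. Not to be worked.
- blue_button (a joint): Travel of the blue button in m: 0 released, 0.008 fully down.
- blue_lever (a joint): Angle of the blue-barred lever in rad: 0 home (up), 1.7 dropped.

How it is judged:
By the outcome, as a careful person would: the job done as asked, in the order asked, and still so for the second after the job is handed in, with the robot touching nothing.
It also fails if it takes over 48 s, if anything falls off the work surface, if the arm or the gripper's body presses on something with over 40 N, if the wrist force passes 120 N, or if a joint passes its speed limit or range.

## Robot

A 7-joint arm with a two-finger parallel gripper is mounted at the origin on a cart in front of the work surface, level with it; the furniture and walls round the work are solid. World frame = base frame: x ahead of the robot, y to its left, z up, the work surface at z = 0. Lengths are in m, angles in rad, forces in N, time in s.
With the tool pointing down it reaches from about 0.4 to 0.875 m from the base axis. Payload 6.5 kg.
Tool frame: the origin (TCP) lies between the finger pads; the fingertips stand 19 mm ahead of it and the grasp point (between the pads) is the TCP; z points along the fingers, y is the line along which they close (so a half turn about z gives the same grasp; the last joint's range is limited). The gripper opens to 88 mm and grips with 3 to 60 N. Pads are 18 mm wide; open, the fingers measure 123 mm over their backs; the gripper's body (75 mm by 187 mm) begins 45 mm behind the grasp point.
Start: joints at [-1.179, 0.536, -0.004, 1.538, 0.003, 1.067, -0.071], TCP at [0.287, 0.583, 0.23] pointing down, gripper open.
Joint ranges: [-2.7, 2.7], [-0.37, 2.16], [-1.27, 1.26], [0.24, 2.4], [-1.31, 4.45], [0.19, 1.91], [-2.76, 2.76]. Speed limits (rad/s): [2.39, 2.39, 3.14, 3.14, 3.14, 3.14, 3.14].

## Interface

Orientations are given as a unit quaternion [x, y, z, w].
In Python, from station import state, capture, sign_off gives the robot as it stands.
- The arm moves only by the tool step_arm, never from a script. Its argument "motion" is a list of rows, each a list of 3 entries, a list of its own where there are three numbers: the opening, from 0 (shut) to 1 (fully open), then the shift along the world's x, y, z in cm, then the turn about the world's z in rad. In form: [[claw, [tx, ty, tz], turn], ...]. A call has 1 to 5 rows; each row shifts and turns the commanded pose from where the row before left it; what a row does not reach is not made up. A row lasts 1/10 s, in which the tool goes at most 50 mm and 8.59 degrees, less where a joint would pass 70% of its speed; a pose out of reach is approached as far as the arm can. A call with a gripper value outside its range is refused whole. The fingers move at their own pace and stop on an object; "newtons" is the grip in N (left out, the last holds). Time passes only in rows, so rows that do not move let the fingers close. It gives the time, the measured TCP pose, the force, the opening and the grip force at its end, in the units of the state.
- state(): the state, without advancing time (a new reading comes with each control period).
- capture(name): name is "side" or "top"; returns a dict with "frame" (420x560x3 uint8, red, green, blue), "camera_matrix" (3x3 intrinsics, pixels), "extrinsics" (4x4, takes a point from camera to world coordinates). Camera axes: x right, y up, looking along -z (the intrinsics and any distortion apply to the point x, -y, -z); pixel columns grow to the right and rows downward; lengths in m; the calibration is good to about 2 mm. A picture is of the moment at which its call begins. There is no depth.
- sign_off(): hands the job in; it is judged then, once.
The state is a dict: "t": time; "qpos": joint angles; "qvel": joint speeds; "joint_torque": joint torques, N m; "position": TCP position; "eef_rot": TCP orientation; "force": force on the tool from outside, world axes, zero at the start; "moment": the same for the moment, N m; "grip_width": finger opening in m; "grasp_force": force on a finger pad.
Only numpy, scipy, OpenCV 4.12 (cv2) and the standard library are available. Lean on these libraries where they do the work, as an engineer would, in place of code of your own. Each camera call takes 0.05 s, during which the arm holds its last target. There are 200 camera calls.

## Working session

There is one attempt and no reset: what is moved stays moved. The work goes in short steps, Python scripts to look and compute and a tool call to move; the robot and the scene stay as the last step left them, time stands still between calls to the robot, and variables do not carry over. Pictures are saved under pics/ and viewed, at most 10 in all, crops included, and the job is handed in when it is done.

Besides the shell and the picture viewer there is one more tool, called in YAML: its name, and indented under it one key for each argument. step_arm: Moves the arm, as the interface text tells. Its arguments: {"type":"object","properties":{"motion":{"type":"array"},"newtons":{"type":"number"}},"required":["motion"]}

```bash
mkdir -p pics; cat > h.py <<'E'
import numpy as np,cv2
from station import state,capture,sign_off
def snap(n,f):
    c=capture(n); cv2.imwrite('pics/'+f,c['frame'][:,:,::-1]); np.savez(n+'.npz',K=c['camera_matrix'],T=c['extrinsics']); return c
def ray(n,u,v):
    d=np.load(n+'.npz');K,T=d['K'],d['T']
    p=np.linalg.solve(K,[u,v,1]); r=T[:3,:3]@[p[0],-p[1],-1]; return T[:3,3],r
def atz(n,u,v,z):
    o,r=ray(n,u,v); return o+r*(z-o[2])/r[2]
E
python3 - <<'E'
from h import *
for n in('top','side'):
    c=snap(n,n+'0.png'); print({k:v for k,v in c.items() if k!='frame'})
s=state();print(s['t'],s['position'],s['eef_rot'],s['grip_width'])
E
```

```text
{'camera_matrix': array([[392.52156247,   0.        , 282.4583812 ],
       [  0.        , 392.52156247, 212.36698392],
       [  0.        ,   0.        ,   1.        ]]), 'extrinsics': array([[-6.16985479e-02,  9.77296315e-01, -2.02694850e-01,
         3.69796027e-01],
       [-9.98094829e-01, -6.04069346e-02,  1.25584200e-02,
         3.53892919e-01],
       [ 2.91230485e-05,  2.03083518e-01,  9.79161419e-01,
         9.19903217e-01],
       [ 0.00000000e+00,  0.00000000e+00,  0.00000000e+00,
         1.00000000e+00]])}
{'camera_matrix': array([[468.10784109,   0.        , 281.46610019],
       [  0.        , 468.10784109, 210.02773731],
       [  0.        ,   0.        ,   1.        ]]), 'extrinsics': array([[ 0.93437963,  0.1597882 , -0.3184375 ,  0.26368262],
       [-0.35613983,  0.44387549, -0.8222767 , -0.3296357 ],
       [ 0.00995649,  0.88172688,  0.47165516,  0.4808953 ],
       [ 0.        ,  0.        ,  0.        ,  1.        ]])}
0.1 [0.28703725 0.58257639 0.22964717] [ 2.26870455e-01  9.73924644e-01 -7.55837197e-04 -1.18015455e-04] 0.0882085750992335
```

View pics/top0.png

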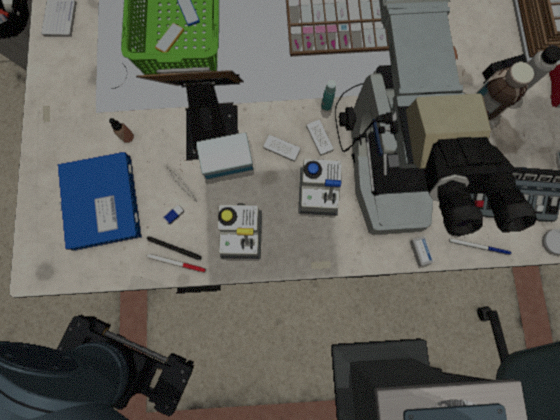

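View pics/side0.png

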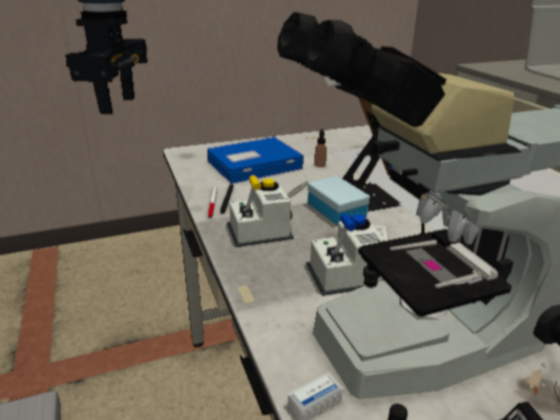

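```bash
python3 - <<'E'
from h import *
a=cv2.imread('pics/top0.png')[190:280,190:290];b=cv2.imread('pics/side0.png')[160:260,215:315]
cv2.imwrite('pics/crop0.png',np.hstack([cv2.resize(a,(400,360),interpolation=2),cv2.resize(b,(400,400),interpolation=2)[:360]]))
for n,f in(('top','top0'),('side','side0')):
    h=cv2.cvtColor(cv2.imread(f'pics/{f}.png'),cv2.COLOR_BGR2HSV)
    m=cv2.inRange(h,(22,140,100),(34,255,255))
    _,_,st,ce=cv2.connectedComponentsWithStats(m)
    for s,c in zip(st[1:],ce[1:]):
        if s[4]>15: print(n,s,c,atz(n,*c,.100),atz(n,*c,.117+.006))
E
```

```text
top [222 210  10  11  88] [226.35227273 214.96590909] [0.5412532  0.46302284 0.1       ] [0.53644347 0.45996152 0.123     ]
top [237 228  16   7  91] [244.65934066 231.2967033 ] [0.50369319 0.42558094 0.1       ] [0.4999371  0.42356994 0.123     ]
side [250 176  11  14 106] [254.76415094 182.5       ] [0.51243629 0.45748073 0.1       ] [0.49741554 0.40995145 0.123     ]
side [263 179  12   7  71] [268.15492958 181.97183099] [0.5376526  0.45108006 0.1       ] [0.52110918 0.40393729 0.123     ]
```

View pics/crop0.png

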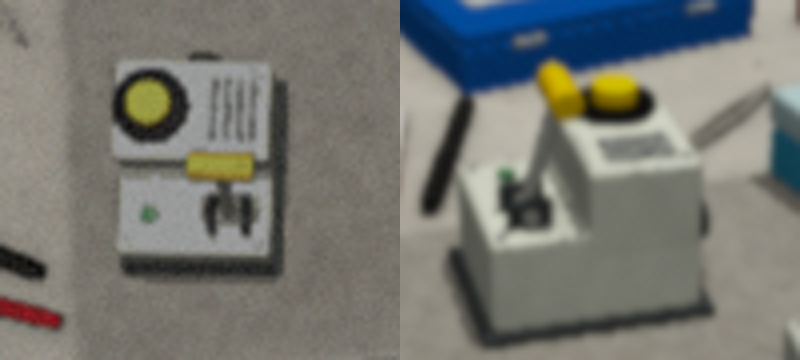

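step_arm:
  motion:
    - [0,[4.2,-2,0],0.075]
    - [0,[4.2,-2,0],0.075]
    - [0,[4.2,-2,0],0.075]
    - [0,[4.2,-2,0],0.075]
    - [0,[4.2,-2,-1],0.067]
  newtons: 20

```text
t: 0.6
position: [0.4993, 0.4825, 0.2213]
eef_rot: [0.044, 0.999, 0.001, 0.001]
force: [-0.8, 0.4, -0.5]
grip_width: 0.0506
grasp_force: 0.0
```

step_arm:
  motion:
    - [0,[4.2,-2,-4],0]
    - [0,[0,0,-3],0]
    - [0,[0,0,0],0]
    - [0,[0,0,0],0]

```text
t: 1.0
position: [0.5302, 0.4675, 0.1577]
eef_rot: [0.045, 0.999, -0.0, -0.001]
force: [-0.2, 0.9, 0.1]
grip_width: 0.018
grasp_force: 0.0
```

```bash
python3 - <<'E'
from h import *
s=state();print(s['t'],s['position'],s['eef_rot'],s['grip_width'],s['force'])
a=snap('top','t1.png')['frame'][170:290,170:310,::-1];b=snap('side','s1.png')['frame'][90:240,190:340,::-1]
cv2.imwrite('pics/crop1.png',np.hstack([cv2.resize(a,(420,360),interpolation=2),cv2.resize(b,(360,360),interpolation=2)]))
E
```

```text
1.0 [0.5302222  0.4675461  0.15772893] [ 4.46888260e-02  9.99000580e-01 -1.00713763e-04 -8.60648087e-04] 0.01798039644356384 [-0.196485    0.86959797  0.09282292]
```

View pics/crop1.png

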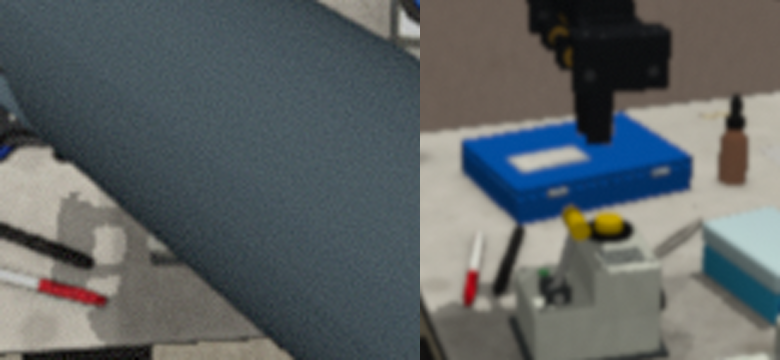

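step_arm:
  motion:
    - [0,[1,-0.6,-1.5],0]
    - [0,[0,0,-1.5],0]
    - [0,[0,0,0],0]
    - [0,[0,0,0],0]

```text
t: 1.5
position: [0.541, 0.4605, 0.127]
eef_rot: [0.045, 0.999, -0.001, -0.001]
force: [0.3, 0.9, 0.1]
grip_width: 0.0001
grasp_force: 0.0
```

```bash
python3 - <<'E'
from h import *
s=state();print(s['t'],s['position'],s['grip_width'],s['force'])
b=snap('side','s2.png')['frame'][130:230,210:310,::-1]
cv2.imwrite('pics/crop2.png',cv2.resize(b,(600,600),interpolation=2))
E
```

```text
1.5 [0.54097104 0.46048185 0.12695416] 0.00011962648578497768 [0.33126253 0.88495386 0.12927224]
```

View pics/crop2.png

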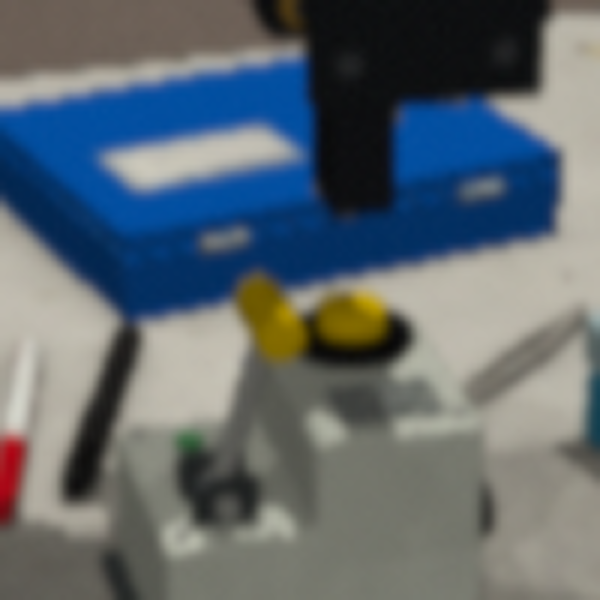

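```bash
cat >> h.py <<'E'
def proj(n,p):
    d=np.load(n+'.npz');K,T=d['K'],d['T']
    c=T[:3,:3].T@(np.array(p)-T[:3,3]); q=K@[c[0],-c[1],-c[2]]; return q[:2]/q[2]
E
python3 - <<'E'
from h import *
for n,p in dict(tip=[.541,.4605,.108],tipL=[.541,.478,.108],tipR=[.541,.443,.108],btn=[.5405,.4615,.1],bar=[.4998,.4234,.117]).items(): print(n,proj('side',p),(proj('side',p)-[210,130])*6,proj('top',p))
E
```

```text
tip [268.15280779 176.09780062] [348.91684676 276.58680373] [227.02108318 214.26572371]
tipL [265.21634172 172.70667913] [331.2980503  256.24007478] [218.72740749 214.76728902]
tipR [271.18322601 179.59742094] [367.09935604 297.58452563] [235.31035917 213.76442448]
btn [267.7568391  179.67176334] [346.54103461 298.03058006] [227.07871694 215.26872479]
bar [253.79889881 182.39256991] [262.79339288 314.35541945] [245.01778291 231.80939245]
```

```bash
python3 - <<'E'
from h import *
c=np.array([.287,.5826,.2296]);y=np.array([.442,.897,0])
for s in(-1,1):
  for dz in (-.019,0,.005): print(s,dz,*[proj(n,c+s*.053*y+[0,0,dz]) for n in('side','top')])
a=cv2.imread('pics/side0.png')[50:130,50:170];b=cv2.imread('pics/top0.png')[300:420,50:210]
cv2.imwrite('pics/crop3.png',np.hstack([cv2.resize(a,(480,320),interpolation=2),cv2.resize(b,(320,240),interpolation=2)[np.r_[0:240,[239]*80]]]))
E
```

```text
-1 -0.019 [107.98088752 128.81199445] [180.4603943  363.82488364]
-1 0 [106.21342488 118.48065578] [177.55083452 365.82324198]
-1 0.005 [105.74193785 115.72467546] [176.75735996 366.36822014]
1 -0.019 [130.30156352 111.95954295] [125.17705038 338.82427702]
1 0 [128.92926383 102.50707658] [120.74672242 340.09323875]
1 0.005 [128.56369017  99.98898764] [119.53905087 340.43914745]
```

View pics/crop3.png

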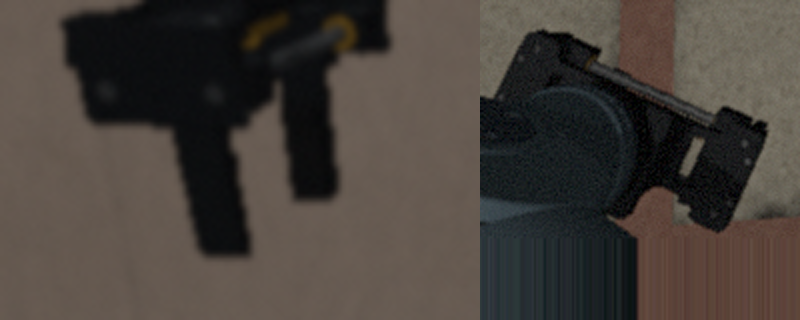

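step_arm:
  motion:
    - [0,[0,0,-0.4],0]
    - [0,[0,0,-0.3],0]
    - [0,[0,0,0],0]

```text
t: 1.85
position: [0.5412, 0.4607, 0.1204]
eef_rot: [0.045, 0.999, -0.0, -0.0]
force: [-1.0, 0.5, 0.1]
grip_width: 0.0002
grasp_force: 0.0
```

step_arm:
  motion:
    - [0,[0,0,-0.4],0]
    - [0,[0,0,0],0]

```text
t: 2.05
position: [0.5413, 0.4605, 0.1163]
eef_rot: [0.045, 0.999, -0.0, -0.0]
force: [0.1, -0.6, 0.3]
grip_width: 0.0006
grasp_force: 0.0
```

step_arm:
  motion:
    - [0,[0,0,-0.4],0]
    - [0,[0,0,0],0]

```text
t: 2.25
position: [0.5412, 0.4605, 0.1122]
eef_rot: [0.045, 0.999, -0.0, -0.0]
force: [0.2, -0.0, -0.4]
grip_width: 0.0004
grasp_force: 0.0
```

step_arm:
  motion:
    - [0,[0,0,-0.3],0]
    - [0,[0,0,0],0]

```text
t: 2.45
position: [0.5413, 0.4606, 0.1094]
eef_rot: [0.045, 0.999, -0.0, -0.0]
force: [0.6, -0.2, -0.3]
grip_width: 0.0001
grasp_force: 0.0
```

```bash
python3 - <<'E'
from h import *
s=state();print(s['t'],s['position'],s['grip_width'],s['force'])
b=snap('side','s3.png')['frame'][130:230,210:310,::-1]
cv2.imwrite('pics/crop4.png',cv2.resize(b,(600,600),interpolation=2))
E
```

```text
2.45 [0.54133478 0.46057054 0.10935773] 0.00012237627595348662 [ 0.63749909 -0.16473032 -0.25293727]
```

View pics/crop4.png

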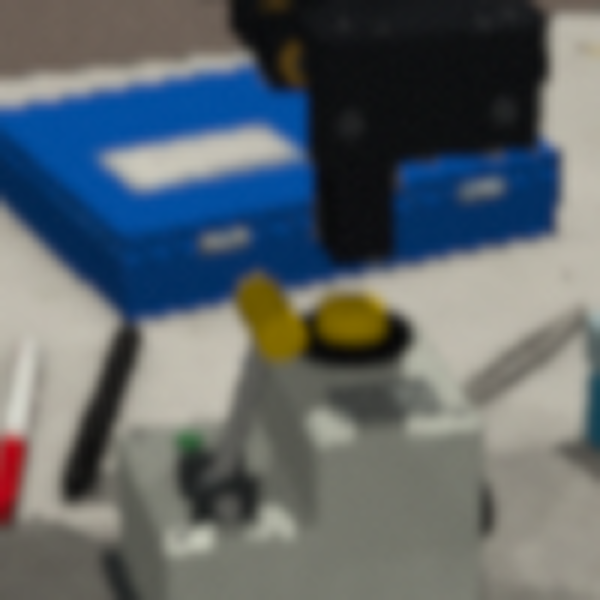

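step_arm:
  motion:
    - [0,[0,0,-0.4],0]
    - [0,[0,0,-0.4],0]
    - [0,[0,0,0],0]

```text
t: 2.8
position: [0.5411, 0.4604, 0.1009]
eef_rot: [0.045, 0.999, -0.0, -0.0]
force: [0.0, 0.6, 0.2]
grip_width: 0.0003
grasp_force: 0.0
```

step_arm:
  motion:
    - [0,[0,0,-0.4],0]
    - [0,[0,0,-0.3],0]
    - [0,[0,0,0],0]

```text
t: 3.1
position: [0.5412, 0.4605, 0.0942]
eef_rot: [0.045, 0.999, -0.0, -0.0]
force: [-0.8, -0.3, -0.3]
grip_width: 0.0003
grasp_force: 0.0
```

```bash
cat >> h.py <<'E'
def yel(n='side',f='tmp.png'):
    c=snap(n,f); h=cv2.cvtColor(c['frame'],cv2.COLOR_RGB2HSV)
    _,_,st,ce=cv2.connectedComponentsWithStats(cv2.inRange(h,(22,140,80),(34,255,255)))
    for s,q in zip(st[1:],ce[1:]):
        if s[4]>8: print(n,s,q)
E
python3 - <<'E'
from h import *
s=state();print(s['t'],s['position'],s['force']);yel()
E
```

```text
3.1 [0.54119955 0.4604637  0.09415829] [-0.75146278 -0.30678141 -0.2758641 ]
side [250 177  11  13  97] [254.91752577 183.18556701]
side [263 180  11   7  55] [267.98181818 183.54545455]
```

step_arm:
  motion:
    - [0,[0,0,-0.4],0]
    - [0,[0,0,0],0]

```text
t: 3.35
position: [0.5419, 0.4611, 0.0909]
eef_rot: [0.045, 0.999, 0.0, 0.0]
force: [0.7, 0.1, 1.3]
grip_width: 0.0007
grasp_force: 0.8
```

step_arm:
  motion:
    - [0,[0,0,-0.3],0]
    - [0,[0,0,0],0]

```text
t: 3.55
position: [0.5419, 0.4611, 0.0881]
eef_rot: [0.045, 0.999, 0.0, 0.0]
force: [1.1, 0.3, 1.8]
grip_width: 0.0003
grasp_force: 1.2
```

```bash
python3 - <<'E'
from h import *
s=state();print(s['t'],s['position'],s['force']);yel('side','s4.png')
b=cv2.imread('pics/s4.png')[130:230,210:310]
cv2.imwrite('pics/crop5.png',cv2.resize(b,(600,600),interpolation=2))
E
```

```text
3.55 [0.54188991 0.46112143 0.08808298] [1.11937291 0.30983953 1.79922825]
side [240 176  10  14  92] [244.33695652 182.44565217]
side [263 183  10   4  26] [267.65384615 184.73076923]
```

View pics/crop5.png

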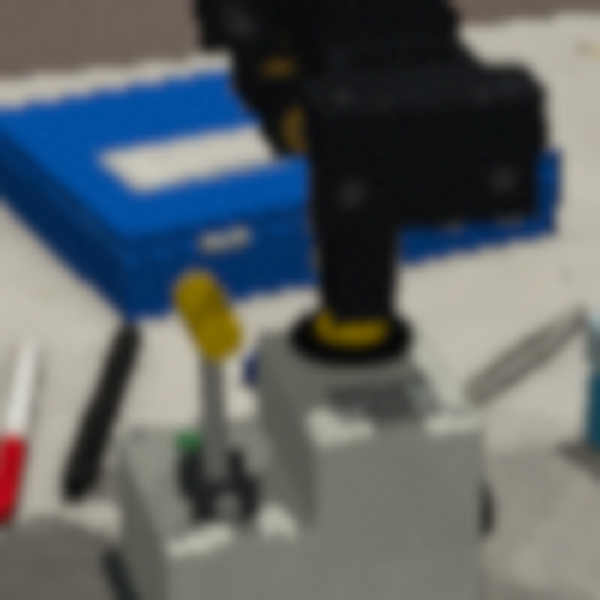

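step_arm:
  motion:
    - [0,[0,0,-0.2],0]
    - [0,[0,0,0],0]
    - [0,[0,0,0],0]
    - [0,[0,0,0],0]
    - [0,[0,0,0],0]

```text
t: 4.1
position: [0.5418, 0.461, 0.0861]
eef_rot: [0.045, 0.999, 0.0, 0.0]
force: [2.1, 1.3, 3.0]
grip_width: 0.0003
grasp_force: 1.5
```

```bash
python3 - <<'E'
from h import *
yel(); o=np.array([.5135,.442]);a=-.09;R=np.array([[np.cos(a),-np.sin(a)],[np.sin(a),np.cos(a)]])
d=o+R@[-.089,-.02];print(d,proj('side',[*d,.07]),proj('top',[*d,.07]))
E
```

```text
side [212 197  11  14  97] [216.74226804 203.71134021]
[0.42306264 0.43008014] [213.75555225 209.81833347] [245.46708059 270.70514117]
```

step_arm:
  motion:
    - [0,[0,0,3],0]
    - [0,[0,0,5],0]
    - [0.8,[-4,-1,0],0]
    - [0.8,[-4,-1,0],0]
    - [0.8,[-3.9,-1.1,0],0]

```text
t: 4.65
position: [0.4201, 0.4285, 0.1652]
eef_rot: [0.045, 0.999, -0.001, -0.001]
force: [-0.1, -0.6, -0.1]
grip_width: 0.0223
grasp_force: 0.0
```

step_arm:
  motion:
    - [0.8,[0,0,-3],0]
    - [0.8,[0,0,-3],0]
    - [0.8,[0,0,0],0]

```text
t: 4.95
position: [0.4193, 0.4266, 0.1018]
eef_rot: [0.045, 0.999, -0.004, -0.003]
force: [0.6, 0.6, -0.4]
grip_width: 0.0467
grasp_force: 0.0
```

```bash
python3 - <<'E'
from h import *
s=state();print(s['t'],s['position'],s['force'],s['grip_width']);yel('side','s5.png');yel('top','t5.png')
a=cv2.imread('pics/s5.png')[130:240,180:300];b=cv2.imread('pics/t5.png')[190:300,190:310]
cv2.imwrite('pics/crop6.png',np.hstack([cv2.resize(b,(300,275),interpolation=2)[np.r_[0:275,[274]*183]],cv2.resize(a,(500,458),interpolation=2)]))
E
```

```text
4.95 [0.41933234 0.42657292 0.1018137 ] [ 0.62401568  0.59773372 -0.41445827] 0.04672014267864166
side [262 179  13   8  84] [268.13095238 182.46428571]
side [211 204  10  14  90] [215.05555556 210.52222222]
```

View pics/crop6.png

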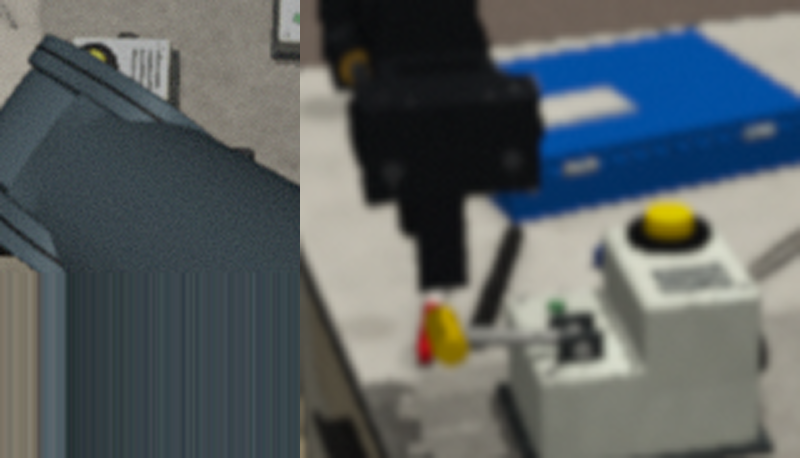

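step_arm:
  motion:
    - [0.8,[0.5,0.35,0],0]
    - [0.8,[0,0,0],0]
    - [0.8,[0,0,-2.5],0]
    - [0.8,[0,0,-3.2],0]
    - [0.8,[0,0,0],0]

```text
t: 5.55
position: [0.426, 0.4314, 0.0462]
eef_rot: [0.045, 0.999, -0.002, -0.002]
force: [-0.8, -0.9, -0.7]
grip_width: 0.0705
grasp_force: 0.0
```

step_arm:
  motion:
    - [0.1,[0,0,0],0]
    - [0.1,[0,0,0],0]
    - [0.1,[0,0,0],0]
    - [0.1,[0,0,0],0]
  newtons: 10

```text
t: 5.95
position: [0.428, 0.4324, 0.0499]
eef_rot: [0.045, 0.999, -0.001, 0.0]
force: [-1.8, -9.5, 6.6]
grip_width: 0.0411
grasp_force: 4.3
```

```bash
python3 - <<'E'
from h import *
s=state();print(s['position'],s['force'],s['moment'],s['grip_width'],s['grasp_force']);yel('side','s6.png')
a=cv2.imread('pics/s6.png')[130:240,180:300]
cv2.imwrite('pics/crop7.png',cv2.resize(a,(654,600),interpolation=2))
E
```

```text
[0.42803045 0.43239482 0.04992163] [-1.82357812 -9.50814458  6.60245374] [-1.88130266  0.16243441  0.10774657] 0.04105403764524941 4.258089812938124
side [262 179  13   8  84] [268.13095238 182.46428571]
```

View pics/crop7.png

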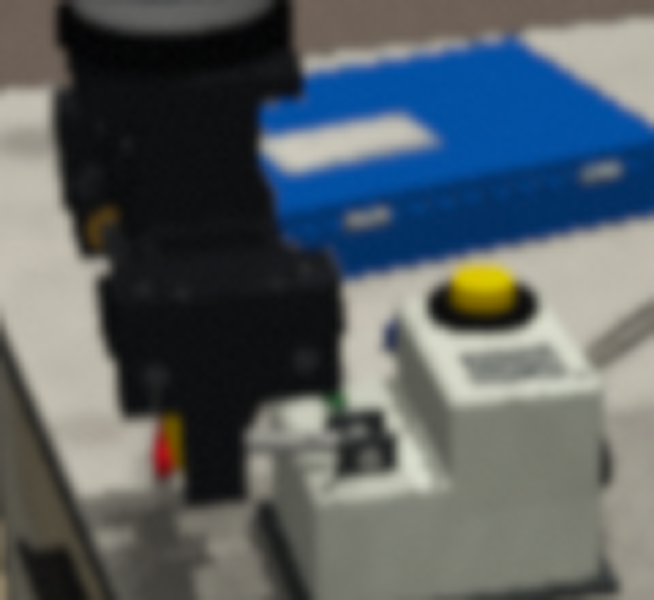

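step_arm:
  motion:
    - [0.1,[0,-0.15,0],0]
    - [0.1,[0,-0.15,0],0]

```text
t: 6.2
position: [0.4278, 0.4289, 0.0494]
eef_rot: [0.046, 0.999, -0.001, 0.0]
force: [0.2, -2.9, 1.9]
grip_width: 0.0339
grasp_force: 10.0
```

step_arm:
  motion:
    - [0.1,[0.32,-0.03,1.15],0]
    - [0.1,[0.54,-0.05,1.07],0]
    - [0.1,[0.75,-0.07,0.94],0]
    - [0.1,[0.91,-0.08,0.77],0]
    - [0.1,[0,0,0],0]
  newtons: 15

```text
t: 6.7
position: [0.4543, 0.427, 0.09]
eef_rot: [0.046, 0.999, -0.0, 0.0]
force: [-2.5, -6.1, 3.0]
grip_width: 0.0337
grasp_force: 15.0
```

```bash
python3 - <<'E'
from h import *
s=state();print(s['position'],s['force'],s['moment'],s['grip_width'],s['grasp_force']);yel('side','s7.png')
print(proj('side',[.447,.428,.1095]))
E
```

```text
[0.45434435 0.42696491 0.08997277] [-2.54204157 -6.06564257  2.98706865] [-1.25407305  0.5544666   0.07385546] 0.033686705802574254 15.000064987689257
side [263 179  12   8  83] [268.20481928 182.46987952]
side [223 184   4  12  25] [224.68 188.32]
[225.59363472 189.19530791]
```

step_arm:
  motion:
    - [0.1,[1.05,-0.15,0.65],0]
    - [0.1,[1.15,-0.15,0.4],0]
    - [0.1,[1.1,-0.1,0.15],0]
    - [0.1,[0,0,0],0]

```text
t: 7.15
position: [0.4884, 0.4243, 0.101]
eef_rot: [0.046, 0.999, 0.001, 0.001]
force: [-0.8, -1.3, 2.1]
grip_width: 0.0336
grasp_force: 15.0
```

```bash
python3 - <<'E'
from h import *
s=state();print(s['position'],s['force'],s['grip_width'],s['grasp_force']);yel('side','s8.png')
print(proj('side',[.490,.4247,.12]))
E
```

```text
[0.48836671 0.42425466 0.10098165] [-0.83821707 -1.34208338  2.13056235] 0.033638311810586026 14.999994453974068
side [241 176   4  12  35] [242.82857143 180.4       ]
side [262 179  13   8  84] [268.13095238 182.46428571]
[248.48322238 181.3826363 ]
```

step_arm:
  motion:
    - [0.1,[0.7,-0.07,-0.05],0]
    - [0.1,[0.6,-0.05,-0.1],0]
    - [0.1,[0,0,0],0]

```text
t: 7.5
position: [0.5001, 0.4234, 0.0992]
eef_rot: [0.046, 0.999, 0.001, 0.001]
force: [-0.2, 0.2, 5.0]
grip_width: 0.0336
grasp_force: 15.0
```

```bash
python3 - <<'E'
from h import *
s=state();print(s['position'],s['force'],s['grip_width'],s['grasp_force']);yel('side','s9.png')
E
```

```text
[0.50012231 0.42336572 0.09920285] [-0.1799337  0.1505921  4.9518225] 0.033635849947748986 15.000300644896924
side [247 176   5  13  46] [249.39130435 180.84782609]
side [264 179  11   8  77] [268.5974026  182.46753247]
```

step_arm:
  motion:
    - [0.1,[0.3,-0.03,0.05],0]
    - [0.1,[0,0,0],0]
    - [0.6,[0,0,0],0]
    - [0.6,[0,0,0],0]
    - [0.6,[0,0,0],0]

```text
t: 8.05
position: [0.5017, 0.4224, 0.099]
eef_rot: [0.045, 0.999, -0.0, 0.0]
force: [0.6, -0.5, -0.3]
grip_width: 0.0525
grasp_force: 0.0
```

step_arm:
  motion:
    - [0.6,[0,0,1],0]
    - [0.6,[0,0,3],0]
    - [0.6,[-1,0,4],0]
    - [0.6,[-3,3,2],0]
    - [0.6,[-3,3,0],0]

```text
t: 8.55
position: [0.4338, 0.484, 0.2042]
eef_rot: [0.047, 0.999, 0.003, 0.003]
force: [0.0, 0.3, -0.1]
grip_width: 0.0529
grasp_force: 0.0
```

step_arm:
  motion:
    - [0.6,[-4,2,0],0]
    - [0.6,[-4,2,0],0]
    - [0.6,[-4,2,0],0]
    - [0.6,[0,0,0],0]
    - [0.6,[0,0,0],0]

```text
t: 9.05
position: [0.3107, 0.5432, 0.1999]
eef_rot: [0.044, 0.999, 0.0, 0.0]
force: [1.3, -0.5, 0.1]
grip_width: 0.0529
grasp_force: 0.0
```

```bash
python3 - <<'E'
from h import *
s=state();print(s['t'],s['position'],s['force'],s['grip_width']);yel('side','s10.png');yel('top','t10.png')
d=cv2.absdiff(cv2.imread('pics/side0.png'),cv2.imread('pics/s10.png'))
print('blue switch diff',d[205:300,300:360].mean(),d[205:300,300:360].max(),'yellow',d[172:245,225:295].mean(),d[172:245,225:295].max())
E
```

```text
9.05 [0.31069601 0.5431954  0.19987398] [ 1.25093955 -0.48371689  0.07098047] 0.05294966896540266
side [250 176  11  14 108] [254.84259259 182.55555556]
side [262 179  13   8  84] [268.13095238 182.46428571]
top [221 210  12  11  96] [226.41666667 215.21875   ]
top [237 228  16   7  91] [244.63736264 231.23076923]
blue switch diff 1.128187134502924 4 yellow 1.1467710371819961 5
```

The lever is back at its starting pixels, the button is released and the blue switch is unchanged, so I'm handing in.

```bash
python3 -c "
from station import sign_off
print(sign_off())"
```

```text
the job is handed in; nothing more can be done
None
```

The yellow switch was tripped with its test button and its lever lifted back home, where it stayed by itself after release; camera images show the blue switch unchanged, and the job was handed in at about 9 s of the 48 s allowed.

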